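# Open the interlocked valves of the water filter

## Task

Put the countertop water filter into service by pushing all three of its valve levers fully back, as far as they go. The levers are interlocked: each moves only once its turn has come, and the order is not known beforehand, so feel which one is free (a locked lever gives a little and stops). Do not shift or tip the things that stand around the filter and on top of it.

Things in the scene. Friction and masses are not known exactly. Their poses are not given: they have to be found in the camera images.
- filter_unit: Grey water filter unit, fixed to the worktop, 218 deep x 270 wide x 334 high. Origin on the worktop straight below the middle lever's pivot; x points to its back (away from the robot), y to its left, z up. Its plinth (x -65 to +65, y -135 to +135, top at z 71) carries three levers in slots at y +70, 0 and -70; their pivots lie along y at x 0, z 75. Sizes in mm.
- head_front (a point): Middle of the lower front edge of the unit's box-shaped head (unit's x +13 to +150, y -135 to +135, z 205 to 334). It overhangs the levers' far end of travel, so an upright gripper meets its front before a lever is fully back: lean the hand back about 26 degrees there. Cartridges stand below it from x 70; a spout hangs at its right end (x 65 to 100, y to -195).
- lever_left (a joint): Angle of the left lever (slot y +70), rad. 0: off stop, leaning 0.96 rad from upright to the unit's front; grows as it is pushed up and back; 1.22: on stop, 0.26 past upright. Starts at 0 to 0.10, stays where left, needs 1 to 3 N at the bar. Locked, it stops dead at about 0.16; freed when the lever before it in the (unseen, varying) order is past about 1.07.
- lever_middle (a joint): Angle of the middle lever (slot at y 0), as for the left one.
- lever_right (a joint): Angle of the right lever (slot at y -70), as for the left one.
- lever_left_bar (a point): Centre of the left lever's crossbar: a black bar along the unit's y, 36 long, 16 thick, at the end of a 10 mm steel rod, 100 from the pivot.
- lever_middle_bar (a point): Centre of the middle lever's crossbar, the same.
- lever_right_bar (a point): Centre of the right lever's crossbar, the same.
- dish_soap_mid (a point): Centre, half-way up, of a clear plastic dish-soap bottle, 52 x 86 x 219 high, loose. It stands either in front of the levers or beside the front right of the unit. Not to be disturbed.
- honey_jar_mid (a point): Centre, half-way up, of a round glass honey jar with a pale lid, 66 x 72 x 102 high, loose, in the other of these two places. Not to be disturbed.
- spice_b_mid (a point): Centre, half-way up, of a spice jar with a black cap, 41 across, 105 high, loose, at the left of the unit. Not to be disturbed.
- mug_cream_mid (a point): Centre, half-way up, of a yellow and cream mug, 78 x 114 x 92 high, loose, standing on top of the head (z 334). Not to be disturbed.

How it is judged:
On the way, in this order (a step that is already met when the one before it is completed fails the run):
1. the first lever is fully back (value of joint any of lever_left, lever_middle, lever_right above 1.1 rad), for 0.1 s.
2. two levers are fully back ((value of joint each of lever_left, lever_middle above 1.1 rad or value of joint each of lever_left, lever_right above 1.1 rad or value of joint each of lever_middle, lever_right above 1.1 rad)), for 0.1 s.
At the end, for the whole second after the job is handed in: All three levers stand fully back: each within 0.12 rad (about 12 mm at the crossbar) of its on stop at 1.22 rad; the soap, honey jar, spice jar and mug stand within 3 cm of where they stood (value of joint each of lever_left, lever_middle, lever_right above 1.1 rad and distance of each of dish_soap_mid, honey_jar_mid, spice_b_mid, mug_cream_mid from where it was at the start of the episode below 0.03 m); the robot touches nothing.
It fails at once if the dish soap is shifted more than 3 cm or tipped (distance of dish_soap_mid from where it was at the start of the episode above 0.03 m or angle between dish_soap_mid's own z axis and vertical above 0.3 rad).
It fails at once if the honey jar is shifted more than 3 cm or tipped (distance of honey_jar_mid from where it was at the start of the episode above 0.03 m or angle between honey_jar_mid's own z axis and vertical above 0.3 rad).
It fails at once if the spice jar is shifted more than 3 cm or tipped (distance of spice_b_mid from where it was at the start of the episode above 0.03 m or angle between spice_b_mid's own z axis and vertical above 0.3 rad).
It fails at once if the mug on top is shifted more than 3 cm or tipped (distance of mug_cream_mid from where it was at the start of the episode above 0.03 m or angle between mug_cream_mid's own z axis and vertical above 0.3 rad).
It also fails if it takes over 64 s, if anything falls off the work surface, if the arm or the gripper's body presses on something with over 40 N, if the wrist force passes 120 N, or if a joint passes its speed limit or range.

## Robot

A 6-joint arm with a two-finger parallel gripper is mounted at the origin on a cart in front of the work surface, level with it; the furniture and walls round the work are solid. World frame = base frame: x ahead of the robot, y to its left, z up, the work surface at z = 0. Lengths are in m, angles in rad, forces in N, time in s.
With the tool pointing down it reaches from about 0.35 to 0.85 m from the base axis. Payload 8.1 kg.
Tool frame: the origin (TCP) lies at the very end of the fingers, on their centre line; the grasp point (between the pads) lies robot.grip_point_offset behind it (robot.grip_point_offset is the distance from the TCP to the grasp point, in m); z points along the fingers, y is the line along which they close (so a half turn about z gives the same grasp; the last joint's range is limited). The gripper opens to 93 mm and grips with 3 to 60 N. Pads are 15 mm wide; open, the fingers measure 128 mm over their backs; the gripper's body (75 mm by 188 mm) begins 65 mm behind the grasp point.
Start: joints at [-1.236, 0.13, 1.488, -0, 1.523, -0.085], TCP at [0.245, -0.548, 0.219] pointing down, gripper open.
Joint ranges: [-2.96, 2.96], [-0.89, 2.26], [0.02, 2.5], [-1.34, 4.48], [0, 2.73], [-2.66, 2.66]. Speed limits (rad/s): [2.39, 2.39, 2.79, 3.14, 3.14, 3.14].

## Interface

Orientations are given as a rotation vector (axis times angle).
In Python, from plant import robot, eyes gives the robot as it stands. The module is installed in compiled form; this text tells all that it offers.
- The arm moves only by the tool apply_moves, never from a script. Its argument "steps" is one flat list of numbers, 7 for each row, row after row: the shift along the tool's x, y, z in units of 30 mm (1.0 is 30 mm), then the turn, a rotation vector about the tool's x, y, z in units of 6 degrees (1.0 is 6 degrees), then the opening in per cent of the stroke, from 0 (shut) to 100 (fully open). In form: [dx, dy, dz, ax, ay, az, fingers, dx, dy, dz, ax, ay, az, fingers, ...]. A call has 1 to 12 rows; each row shifts and turns the commanded pose from where the row before left it, along the tool's axes as they then stand; what a row does not reach is not made up. A row lasts 1/12 s, in which the tool goes at most 41.7 mm and 7.16 degrees, less where a joint would pass 70% of its speed; a pose out of reach is approached as far as the arm can. A call is refused whole if a number of a shift passes 1 or a number of a turn 1, either way. A call with a gripper value outside its range is refused whole. The fingers move at their own pace and stop on an object; "grip_force" is the grip in N (left out, the last holds). Time passes only in rows, so rows that do not move let the fingers close. It gives the time, the measured TCP pose, the force, the opening and the grip force at its end, in the units of the state.
- robot.read_state(): the state, without advancing time (a new reading comes with each control period).
- eyes.read_camera(name): name is "scene" or "top" or "wrist"; returns the picture (480x640x3 uint8, red, green, blue); there is no depth.
- eyes.calibration(name): a dict with "K" (3x3 intrinsics, pixels), "R" (3x3) and "t" (3): a world point X has camera coordinates R X + t. Camera axes: x right, y down, z forward; pixel columns grow to the right and rows downward; lengths in m; the calibration is good to about 2 mm. A picture is of the moment at which its call begins: read the wrist's pose just before it. calibration takes no time and is no camera call; for the wrist camera it gives the pose at the moment of the call.
- robot.close_job(): hands the job in; it is judged then, once.
Trained networks look in the newest picture that a camera, given by its name, has taken for a name from the list of things; names that differ only in an ending like _2 or _b are one class to them, and where a whole thing is asked for, a point or a joint stands for the part that bears it (a point fixed in the world has none). Each returns a list of dicts, best first, with "conf" (0 to 1); they miss things now and then, are a little off and sometimes report something else, mostly with a low value. They report only what shows in the picture. A call takes as long as a camera call.
- eyes.search_frame(camera, thing): "rect" ([left, top, width, height] in pixels, round what is visible of it).
- eyes.place_of(camera, thing): "xy" ([column, row] in pixels: a listed point, or the origin of a listed thing).
The state is a dict: "t": time; "q": joint angles; "dq": joint speeds; "joint_torque": joint torques, N m; "tool_pos": TCP position; "orientation": TCP orientation; "force": force on the tool from outside, world axes, zero at the start; "wrist_torque": the same for the moment, N m; "opening": finger opening in m; "gripper_force": force on a finger pad.
Only numpy, scipy, OpenCV 4.12 (cv2) and the standard library are available. Lean on these libraries where they do the work, as an engineer would, in place of code of your own. Each camera call takes 0.05 s, during which the arm holds its last target. There are 200 camera calls.

## Working session

There is one attempt and no reset: what is moved stays moved. The work goes in short steps, Python scripts to look and compute and a tool call to move; the robot and the scene stay as the last step left them, time stands still between calls to the robot, and variables do not carry over. Pictures are saved under pics/ and viewed, at most 10 in all, crops included, and the job is handed in when it is done.

Besides the shell and the picture viewer there is one more tool, called after "Emit:" in YAML: its name, and indented under it one key for each argument. apply_moves: Moves the arm, as the interface text tells. Its arguments: {"type":"object","properties":{"steps":{"type":"array"},"grip_force":{"type":"number"}},"required":["steps"]}

```bash
mkdir -p pics; cat > h.py <<'E'
import numpy as np, cv2
from plant import robot, eyes
from scipy.spatial.transform import Rotation as Ro
def tri(obs):
    A=[];
    for c,(u,v) in obs:
        k=eyes.calibration(c); P=np.array(k["K"])@np.c_[np.array(k["R"]),np.array(k["t"])]
        A+= [u*P[2]-P[0], v*P[2]-P[1]]
    X=np.linalg.svd(np.array(A))[2][-1]; return X[:3]/X[3]
E
python3 - <<'E'
from h import *
for c in("scene","top"):
    im=eyes.read_camera(c); cv2.imwrite(f"pics/{c}0.png",im[:,:,::-1])
R={}
for n in "filter_unit head_front lever_left_bar lever_middle_bar lever_right_bar dish_soap_mid honey_jar_mid spice_b_mid mug_cream_mid".split():
    o=[]
    for c in("scene","top"):
        r=eyes.place_of(c,n)
        if r: o.append((c,r[0]["xy"])); print(n,c,np.round(r[0]["xy"]),round(r[0]["conf"],2))
    if len(o)==2: print("   ",tri(o).round(3))
s=robot.read_state(); print(s["t"],s["tool_pos"],s["orientation"],robot.grip_point_offset,s["force"])
E
```

```text
filter_unit scene [292. 278.] 0.7
filter_unit top [306. 210.] 0.9
    [ 0.555  0.327 -0.013]
head_front scene [290. 218.] 0.69
head_front top [304. 186.] 0.87
    [0.56  0.326 0.212]
lever_left_bar scene [273. 291.] 0.66
lever_left_bar top [284. 243.] 0.72
    [0.441 0.378 0.148]
lever_middle_bar scene [312. 273.] 0.72
lever_middle_bar top [315. 231.] 0.8
    [0.472 0.301 0.137]
lever_right_bar scene [341. 260.] 0.56
lever_right_bar top [342. 224.] 0.68
    [0.491 0.235 0.134]
dish_soap_mid scene [394. 246.] 0.97
dish_soap_mid top [392. 222.] 0.62
    [0.501 0.117 0.125]
honey_jar_mid scene [347. 353.] 0.67
honey_jar_mid top [328. 301.] 0.76
    [0.311 0.267 0.091]
spice_b_mid scene [291. 217.] 0.7
spice_b_mid top [249. 266.] 0.52
    [0.329 0.383 0.555]
mug_cream_mid scene [233. 149.] 0.92
mug_cream_mid top [262. 142.] 0.95
    [0.605 0.41  0.382]
1.0 [ 0.24457228 -0.54791512  0.21864372] [ 3.07258788e+00  6.54637826e-01 -3.44038205e-05] 0.0188 [ 0.43147298 -0.32774293 -0.26101937]
```

View pics/scene0.png

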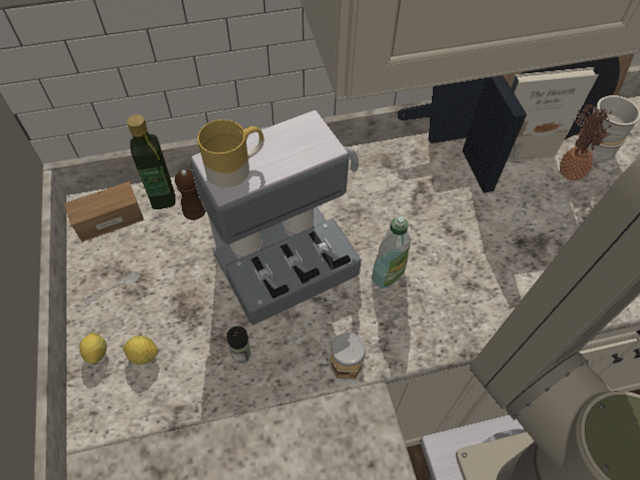

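View pics/top0.png

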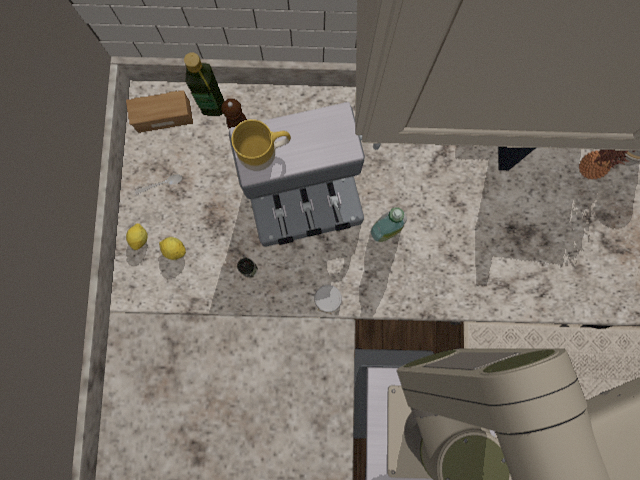

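```bash
cat >> h.py <<'E'
def proj(c,X):
    k=eyes.calibration(c); p=np.array(k["K"])@(np.array(k["R"])@np.asarray(X)+np.array(k["t"])); return p[:2]/p[2]
def U(p,X):
    c,s=np.cos(p[2]),np.sin(p[2]); return np.array([p[0]+c*X[0]-s*X[1],p[1]+s*X[0]+c*X[1],X[2]])
def bar(y,a,L=.1): return np.array([-L*np.sin(.96-a),y,.075+L*np.cos(.96-a)])
E
python3 - <<'E'
from h import *
from scipy.optimize import least_squares
obs=[]
pts={"filter_unit":[0,0,0],"head_front":[.013,0,.205],"lever_left_bar":.07,"lever_middle_bar":0.,"lever_right_bar":-.07}
for n,x in pts.items():
    for c in("scene","top"):
        r=eyes.place_of(c,n)
        if r: obs.append((c,x,np.array(r[0]["xy"])))
for c,x,u in [("scene",[.013,.135,.334],(194,180)),("scene",[.013,-.135,.334],(352,150)),("top",[.013,.135,.334],(243,184)),("top",[.013,-.135,.334],(362,158)),("top",[-.065,.135,.071],(264,243)),("scene",[-.065,.135,.071],(248,312)),("scene",[-.065,-.135,.071],(358,256))]: obs.append((c,x,np.array(u,float)))
def f(p): return np.concatenate([proj(c,U(p,x if isinstance(x,list) else bar(x,p[3])))-u for c,x,u in obs])
r=least_squares(f,[.555,.327,-.2,.05],loss="soft_l1"); print(r.x); print(f(r.x).reshape(-1,2).round(1).tolist())
p=r.x; np.save("p.npy",p)
big=[]
for c in("scene","top"):
    im=cv2.imread(f"pics/{c}0.png"); 
    k=4; u0,v0=proj(c,U(p,[-.06,0,.1])).astype(int)+np.array([-95,-75]); cr=cv2.resize(im[v0:v0+150,u0:u0+190],None,fx=k,fy=k,interpolation=cv2.INTER_CUBIC)
    def d(X,col): 
        q=(proj(c,U(p,X))-[u0,v0]+.5)*k; cv2.circle(cr,tuple(int(i) for i in q),4,col,-1)
    for y in(.07,0,-.07):
        for e in(-.018,.018): d(bar(y,p[3])+[0,e,0],(0,0,255))
        d([0,y,.075],(0,255,0))
    for X in([-.065,.135,.071],[-.065,-.135,.071],[.013,.135,.205],[.013,-.135,.205]): d(X,(255,0,255))
    cv2.imwrite(f"pics/{c}1.png",cr)
E
```

```text
[0.55065348 0.32491008 0.26616956 0.00563112]
[[0.5, -1.6], [1.3, 0.7], [-3.0, 0.9], [0.1, -0.2], [5.2, -2.3], [1.8, -4.7], [-2.1, 1.2], [-0.5, 0.4], [-0.5, 0.4], [0.1, 0.3], [20.3, 25.7], [-1.8, -0.0], [-4.0, 1.6], [4.5, -2.3], [-4.1, -1.1], [-0.4, -1.4], [3.3, 1.0]]
```

View pics/scene1.png

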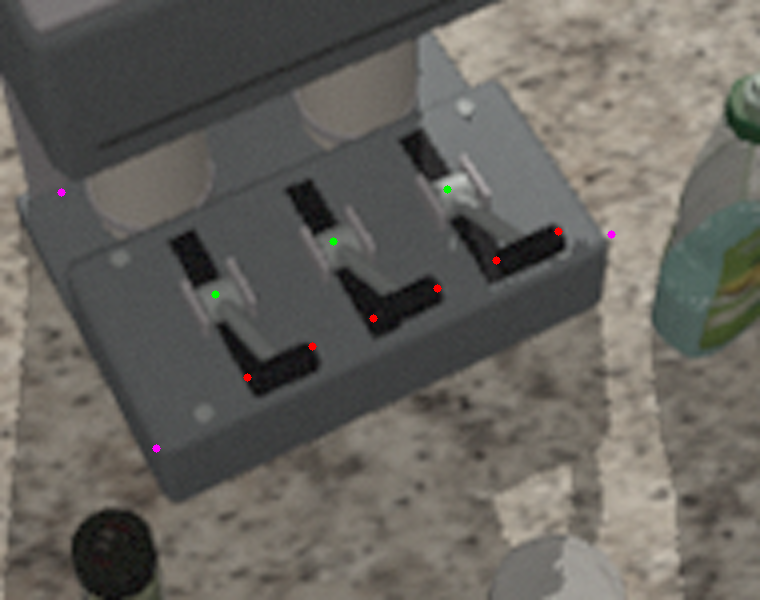

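View pics/top1.png

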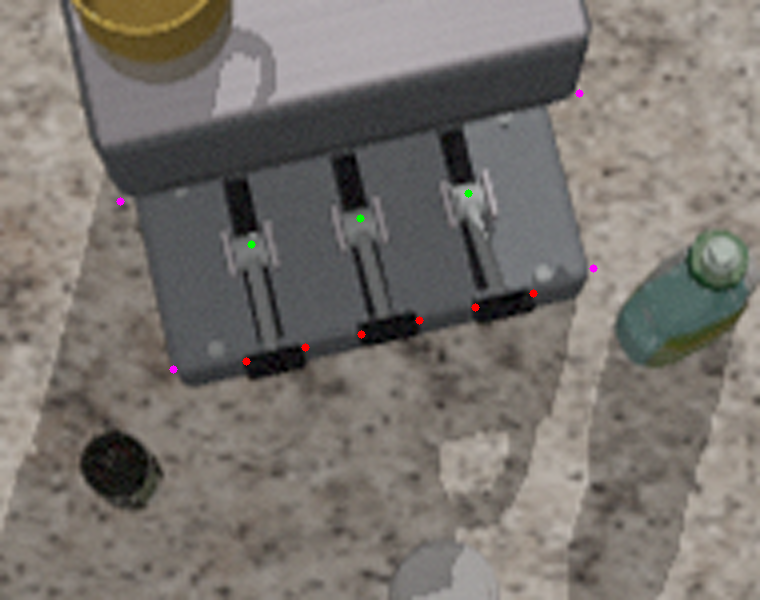

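```bash
python3 - <<'E'
from h import *
from scipy.optimize import least_squares
p0=np.load("p.npy"); off={c:proj(c,U(p0,[-.06,0,.1])).astype(int)+np.array([-95,-75]) for c in("scene","top")}
O=[("scene",0,(284,370)),("scene",1,(405,305)),("scene",2,(530,252)),("top",0,(276,361)),("top",1,(390,327)),("top",2,(504,304)),
("scene",[-.065,.135,.071],(154,455)),("scene",[-.065,-.135,.071],(606,240)),("top",[-.065,.135,.071],(172,376)),("top",[-.065,-.135,.071],(588,277)),
("top",[.013,.135,.205],(125,193)),("top",[.013,-.135,.205],(576,92)),("scene",[.013,.135,.205],(72,178)),
("scene",[0,.07,.075],(215,293)),("scene",[0,0,.075],(334,240)),("scene",[0,-.07,.075],(455,187)),("top",[0,.07,.075],(250,245)),("top",[0,0,.075],(360,220)),("top",[0,-.07,.075],(470,195))]
ys=[.07,0,-.07]
def f(p): return np.concatenate([proj(c,U(p,x if isinstance(x,list) else bar(ys[x],p[3+x])))-(np.array(u)/4-.5+off[c]) for c,x,u in O])
r=least_squares(f,[.55,.325,.266,.05,.05,.05],loss="soft_l1"); p=r.x; np.save("p.npy",p); print(p.round(3)); print(f(p).reshape(-1,2).round(1).tolist())
for i in range(3): print("bar",U(p,bar(ys[i],p[3+i])).round(3),"end",U(p,bar(ys[i],1.22)).round(3))
# obstacles: single-view at known heights
def atz(c,u,z):
    k=eyes.calibration(c); R=np.array(k["R"]);t=np.array(k["t"]); d=R.T@np.linalg.inv(k["K"])@[*u,1]; o=-R.T@t; return o+d*(z-o[2])/d[2]
for c,n,u,z in [("top","spice cap",(247,266),.105),("scene","spice cap",(237,334),.105),("top","honey lid",(328,298),.102),("scene","honey lid",(348,346),.102),("top","soap cap",(397,215),.21),("scene","soapcap",(400,226),.21),("top","mug rim",(254,138),.426),("top","cabinet corner",(362,143),.7)]: 
    X=atz(c,u,z); print(n,X.round(3), "unit", (Ro.from_euler('z',-p[2]).apply(X-[p[0],p[1],0])).round(3))
for n in("scene","top"):
    k=eyes.calibration(n); print(n,(-np.array(k["R"]).T@np.array(k["t"])).round(3))
E
```

```text
[ 0.551  0.324  0.253 -0.051  0.005 -0.015]
[[-0.6, 0.3], [0.0, -0.2], [-0.3, -0.0], [0.2, -0.2], [-0.1, 0.3], [0.0, 0.1], [0.2, -2.1], [1.7, -0.7], [0.1, -2.2], [1.4, -1.2], [-1.0, 1.5], [1.4, 1.2], [-2.7, 2.8], [0.3, 0.1], [0.2, 0.3], [-1.3, 0.8], [0.5, -0.4], [0.2, -0.2], [-0.2, -0.0]]
bar [0.451 0.371 0.128] end [0.558 0.399 0.172]
bar [0.471 0.304 0.133] end [0.575 0.331 0.172]
bar [0.488 0.236 0.131] end [0.593 0.263 0.172]
spice cap [0.388 0.463 0.105] unit [-0.123  0.175  0.105]
spice cap [0.391 0.466 0.105] unit [-0.119  0.177  0.105]
honey lid [0.316 0.266 0.102] unit [-0.242  0.002  0.102]
honey lid [0.319 0.264 0.102] unit [-0.239 -0.     0.102]
soap cap [0.501 0.117 0.21 ] unit [-0.1   -0.189  0.21 ]
soapcap [0.494 0.119 0.21 ] unit [-0.106 -0.185  0.21 ]
mug rim [0.598 0.421 0.426] unit [0.07  0.082 0.426]
cabinet corner [0.5   0.236 0.7  ] unit [-0.071 -0.073  0.7  ]
scene [-0.081  0.432  1.116]
top [0.241 0.295 1.452]
```

```bash
cat >> h.py <<'E'
p=None
import os
if os.path.exists("p.npy"): p=np.load("p.npy")
LEAN=np.radians(35)
def orient(lean=LEAN):  # tool axes in world
    s,c=np.sin(lean),np.cos(lean)
    M=np.array([[c,0,s],[0,-1,0],[s,0,-c]])  # columns x,y,z in unit
    return Ro.from_euler('z',p[2])*Ro.from_matrix(M)
def tcp(by,a,gap=0,d=.012,back=0,lean=LEAN):  # by: tcp y in unit
    n=np.array([np.cos(lean),0,np.sin(lean)]); z=np.array([np.sin(lean),0,-np.cos(lean)])
    return U(p,bar(by,a)-(.0155+gap)*n+(d-back)*z)
def plan(wps,open_=100,start=None,v=.95):
    """wps: list of (pos,Rotation[,rows per unit cap]); prints rows rounded, chunks of 12"""
    s=robot.read_state(); X=np.array(s["tool_pos"]);R=Ro.from_rotvec(s["orientation"])
    if start: X,R=start
    rows=[]
    for w in wps:
        P,Q=np.array(w[0]),w[1]; vv=w[2] if len(w)>2 else v
        n=max(1,int(np.ceil(max(np.linalg.norm(P-X)/.03/vv,np.degrees((R.inv()*Q).magnitude())/6/.95))))
        X0,R0=X.copy(),R; dr=(R0.inv()*Q).as_rotvec()
        for i in range(1,n+1):
            t=i/n; d=R.inv().apply(X0+(P-X0)*t-X)/.03; rr=np.degrees((R.inv()*R0*Ro.from_rotvec(dr*t)).as_rotvec())/6
            d,rr=np.round(d,2),np.round(rr,2); X=X+R.apply(d*.03); R=R*Ro.from_rotvec(np.radians(rr*6)); rows.append([*d,*rr,open_])
    for i in range(0,len(rows),12): print(",".join(f"{x:g}" for r in rows[i:i+12] for x in r).replace("-0,","0,")); print()
    print(len(rows),"rows end",X.round(4)); return X,R
E
python3 - <<'E'
from h import *
s=robot.read_state(); R0=Ro.from_rotvec(s["orientation"])
print("cab",tri([("top",(360,143)),("scene",(338,95))]).round(3))
Q=orient()
w=[([.3,-.45,.36],R0),([.44,-.25,.38],R0),([.47,0,.38],R0),([.40,.2,.36],R0),(tcp(.02,.0,gap=.025,back=.12),Q)]
for x in w: print(np.round(x[0],3))
plan(w)
E
```

```text
cab [0.572 0.229 0.495]
[ 0.3  -0.45  0.36]
[ 0.44 -0.25  0.38]
[0.47 0.   0.38]
[0.4  0.2  0.36]
[0.374 0.299 0.198]
0.43,-0.32,-0.67,0,0,0,100,0.43,-0.32,-0.68,0,0,0,100,0.43,-0.31,-0.67,0,0,0,100,0.43,-0.32,-0.67,0,0,0,100,0.44,-0.32,-0.68,0,0,0,100,0.43,-0.32,-0.67,0,0,0,100,0.43,-0.32,-0.67,0,0,0,100,0.78,-0.46,-0.07,0,0,0,100,0.77,-0.47,-0.08,0,0,0,100,0.78,-0.46,-0.07,0,0,0,100,0.77,-0.47,-0.08,0,0,0,100,0.78,-0.46,-0.07,0,0,0,100

0.77,-0.47,-0.08,0,0,0,100,0.78,-0.46,-0.07,0,0,0,100,0.77,-0.47,-0.07,0,0,0,100,0.78,-0.46,-0.08,0,0,0,100,0.48,-0.8,0,0,0,0,100,0.48,-0.8,0,0,0,0,100,0.48,-0.8,0,0,0,0,100,0.47,-0.8,0,0,0,0,100,0.48,-0.8,0,0,0,0,100,0.48,-0.8,0,0,0,0,100,0.48,-0.8,0,0,0,0,100,0.48,-0.81,0,0,0,0,100

0.48,-0.8,0,0,0,0,100,0.07,-0.88,0.08,0,0,0,100,0.08,-0.88,0.09,0,0,0,100,0.07,-0.88,0.08,0,0,0,100,0.07,-0.88,0.08,0,0,0,100,0.07,-0.88,0.09,0,0,0,100,0.08,-0.88,0.08,0,0,0,100,0.07,-0.88,0.08,0,0,0,100,0.07,-0.88,0.09,0,0,0,100,0.08,-0.48,0.77,-0.07,0.83,0.22,100,0,-0.49,0.78,-0.07,0.83,0.22,100,-0.07,-0.49,0.76,-0.07,0.83,0.22,100

-0.16,-0.5,0.75,-0.07,0.84,0.22,100,-0.23,-0.5,0.74,-0.07,0.83,0.22,100,-0.3,-0.5,0.7,-0.07,0.83,0.22,100,-0.38,-0.49,0.67,-0.07,0.83,0.22,100

40 rows end [0.374  0.2995 0.1977]
```

```bash
python3 - <<'E'
from h import *
s=robot.read_state(); R0=Ro.from_rotvec(s["orientation"])
Q=orient()
w=[([.37,-.33,.30],R0),([.41,0,.31],R0),([.37,.2,.31],R0),(tcp(.02,.0,gap=.025,back=.12),Q)]
plan(w)
E
```

```text
0.68,-0.49,-0.27,0,0,0,100,0.68,-0.5,-0.27,0,0,0,100,0.67,-0.49,-0.27,0,0,0,100,0.68,-0.49,-0.28,0,0,0,100,0.68,-0.49,-0.27,0,0,0,100,0.68,-0.5,-0.27,0,0,0,100,0.68,-0.49,-0.27,0,0,0,100,0.67,-0.49,-0.27,0,0,0,100,0.68,-0.5,-0.27,0,0,0,100,0.68,-0.49,-0.27,0,0,0,100,0.47,-0.79,-0.03,0,0,0,100,0.48,-0.79,-0.03,0,0,0,100

0.47,-0.8,-0.02,0,0,0,100,0.48,-0.79,-0.03,0,0,0,100,0.47,-0.79,-0.03,0,0,0,100,0.48,-0.79,-0.03,0,0,0,100,0.47,-0.79,-0.03,0,0,0,100,0.48,-0.79,-0.02,0,0,0,100,0.47,-0.8,-0.03,0,0,0,100,0.48,-0.79,-0.03,0,0,0,100,0.47,-0.79,-0.03,0,0,0,100,0.48,-0.79,-0.03,0,0,0,100,0.19,-0.83,0,0,0,0,100,0.18,-0.83,0,0,0,0,100

0.19,-0.83,0,0,0,0,100,0.19,-0.83,0,0,0,0,100,0.19,-0.83,0,0,0,0,100,0.18,-0.82,0,0,0,0,100,0.19,-0.83,0,0,0,0,100,0.19,-0.83,0,0,0,0,100,0.21,-0.43,0.54,-0.07,0.83,0.22,100,0.15,-0.43,0.54,-0.07,0.83,0.22,100,0.1,-0.44,0.56,-0.07,0.83,0.22,100,0.04,-0.44,0.56,-0.07,0.84,0.22,100,-0.03,-0.45,0.55,-0.07,0.83,0.22,100,-0.08,-0.46,0.55,-0.07,0.83,0.22,100

-0.14,-0.45,0.54,-0.07,0.83,0.22,100

37 rows end [0.3741 0.2994 0.1975]
```

Emit:
apply_moves:
  steps: [0.68, -0.49, -0.27, 0, 0, 0, 100, 0.68, -0.5, -0.27, 0, 0, 0, 100, 0.67, -0.49, -0.27, 0, 0, 0, 100, 0.68, -0.49, -0.28, 0, 0, 0, 100, 0.68, -0.49, -0.27, 0, 0, 0, 100, 0.68, -0.5, -0.27, 0, 0, 0, 100, 0.68, -0.49, -0.27, 0, 0, 0, 100, 0.67, -0.49, -0.27, 0, 0, 0, 100, 0.68, -0.5, -0.27, 0, 0, 0, 100, 0.68, -0.49, -0.27, 0, 0, 0, 100, 0.47, -0.79, -0.03, 0, 0, 0, 100, 0.48, -0.79, -0.03, 0, 0, 0, 100]

```text
t: 2.5
tool_pos: [0.3772, -0.2741, 0.3024]
orientation: [3.072, 0.655, 0.001]
force: [0.2, 0.3, 1.1]
opening: 0.093
gripper_force: 0.0
```

Emit:
apply_moves:
  steps: [0.47, -0.8, -0.02, 0, 0, 0, 100, 0.48, -0.79, -0.03, 0, 0, 0, 100, 0.47, -0.79, -0.03, 0, 0, 0, 100, 0.48, -0.79, -0.03, 0, 0, 0, 100, 0.47, -0.79, -0.03, 0, 0, 0, 100, 0.48, -0.79, -0.02, 0, 0, 0, 100, 0.47, -0.8, -0.03, 0, 0, 0, 100, 0.48, -0.79, -0.03, 0, 0, 0, 100, 0.47, -0.79, -0.03, 0, 0, 0, 100, 0.48, -0.79, -0.03, 0, 0, 0, 100, 0.19, -0.83, 0, 0, 0, 0, 100, 0.18, -0.83, 0, 0, 0, 0, 100]

```text
t: 3.5
tool_pos: [0.3997, 0.0514, 0.3103]
orientation: [3.073, 0.655, 0.0]
force: [-0.3, -0.7, 0.1]
opening: 0.0928
gripper_force: 0.0
```

Emit:
apply_moves:
  steps: [0.19, -0.83, 0, 0, 0, 0, 100, 0.19, -0.83, 0, 0, 0, 0, 100, 0.19, -0.83, 0, 0, 0, 0, 100, 0.18, -0.82, 0, 0, 0, 0, 100, 0.19, -0.83, 0, 0, 0, 0, 100, 0.19, -0.83, 0, 0, 0, 0, 100]

```text
t: 4.0
tool_pos: [0.3696, 0.2012, 0.3104]
orientation: [-3.073, -0.655, -0.001]
force: [-0.3, 0.6, 0.6]
opening: 0.0928
gripper_force: 0.0
```

```bash
python3 - <<'E'
from h import *
Q=orient()
plan([(tcp(.02,.0,gap=.025,back=.12),Q),(tcp(.02,0,gap=.025),Q,.6)])
E
```

```text
0.21,-0.42,0.54,-0.07,0.83,0.22,100,0.15,-0.43,0.55,-0.07,0.83,0.22,100,0.1,-0.43,0.55,-0.07,0.83,0.22,100,0.03,-0.44,0.56,-0.07,0.83,0.22,100,-0.02,-0.44,0.56,-0.07,0.83,0.22,100,-0.08,-0.45,0.55,-0.07,0.83,0.22,100,-0.14,-0.45,0.54,-0.07,0.83,0.23,100,0,0,0.57,0,0,0,100,0,0,0.57,0,0,0,100,0,0,0.57,0,0,0,100,0,0,0.58,0,0,0,100,0,0,0.57,0,0,0,100

0,0,0.57,0,0,0,100,0,0,0.57,0,0,0,100

14 rows end [0.4407 0.3167 0.0992]
```

Emit:
apply_moves:
  steps: [0.21, -0.42, 0.54, -0.07, 0.83, 0.22, 100, 0.15, -0.43, 0.55, -0.07, 0.83, 0.22, 100, 0.1, -0.43, 0.55, -0.07, 0.83, 0.22, 100, 0.03, -0.44, 0.56, -0.07, 0.83, 0.22, 100, -0.02, -0.44, 0.56, -0.07, 0.83, 0.22, 100, -0.08, -0.45, 0.55, -0.07, 0.83, 0.22, 100, -0.14, -0.45, 0.54, -0.07, 0.83, 0.23, 100]

```text
t: 4.58
tool_pos: [0.3746, 0.2994, 0.1978]
orientation: [-2.897, -0.366, -0.921]
force: [0.4, -1.5, -0.4]
opening: 0.093
gripper_force: 0.0
```

```bash
python3 - <<'E'
from h import *
for c in("scene","top"):
    im=eyes.read_camera(c); cv2.imwrite(f"pics/{c}2.png",im[:,:,::-1])
a=cv2.imread("pics/scene2.png")[150:400,180:430]; b=cv2.imread("pics/top2.png")[130:380,200:450]
cv2.imwrite("pics/both2.png",cv2.resize(np.hstack([a,b]),(800,400),interpolation=cv2.INTER_CUBIC))
E
```

```text
(no output)
```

View pics/both2.png

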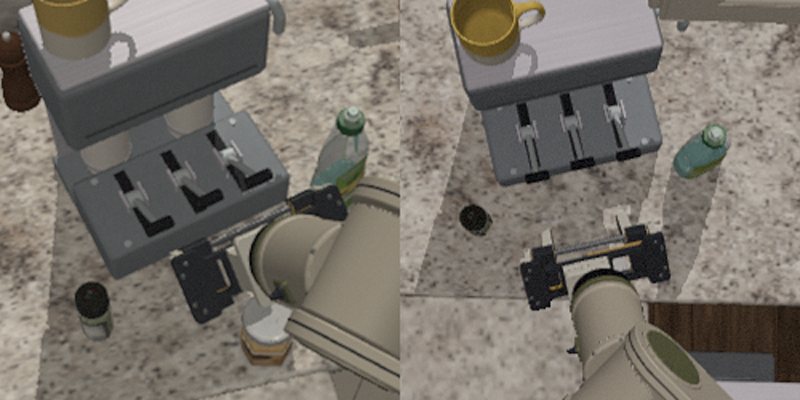

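The picture shows the hand squared to the unit, its body (top view, ~530–665, 230–300) over and clear of the honey jar, and the finger tips in front of the bars. Descending.

Emit:
apply_moves:
  steps: [0, 0, 0.57, 0, 0, 0, 100, 0, 0, 0.57, 0, 0, 0, 100, 0, 0, 0.57, 0, 0, 0, 100, 0, 0, 0.58, 0, 0, 0, 100, 0, 0, 0.57, 0, 0, 0, 100, 0, 0, 0.57, 0, 0, 0, 100, 0, 0, 0.57, 0, 0, 0, 100]

```text
t: 5.27
tool_pos: [0.4434, 0.3154, 0.1005]
orientation: [-2.904, -0.368, -0.915]
force: [0.0, 0.5, 0.5]
opening: 0.0931
gripper_force: 0.0
```

```bash
python3 - <<'E'
from h import *
Q=orient()
s=plan([(tcp(.02,0,gap=.004),Q,.35)])
plan([(tcp(.02,.08),Q,.15),(tcp(.02,.2),Q,.12)],start=s)
E
```

```text
0.31,-0.03,-0.01,0,0,0,100,0.3,-0.03,0,0.01,0,-0.01,100

2 rows end [0.4573 0.3208 0.1113]
0.13,0,-0.03,0,0,0,100,0.13,0,-0.02,0,0,0,100,0.13,0,-0.03,0,0,0,100,0.1,0,-0.02,0,0,0,100,0.1,0,-0.02,0,0,0,100,0.09,0,-0.02,0,0,0,100,0.1,0,-0.02,0,0,0,100

7 rows end [0.4732 0.3249 0.1286]
```

Emit:
apply_moves:
  steps: [0.31, -0.03, 0, 0, 0, 0, 100, 0.3, -0.03, 0, 0, 0, 0, 100, 0.13, 0, -0.03, 0, 0, 0, 100, 0.13, 0, -0.02, 0, 0, 0, 100, 0.13, 0, -0.03, 0, 0, 0, 100]

```text
t: 5.68
tool_pos: [0.4637, 0.3234, 0.1198]
orientation: [-2.902, -0.368, -0.915]
force: [-2.6, -0.7, -1.0]
opening: 0.0932
gripper_force: 1.1
```

Emit:
apply_moves:
  steps: [0.1, 0, -0.02, 0, 0, 0, 100, 0.1, 0, -0.02, 0, 0, 0, 100]

```text
t: 5.85
tool_pos: [0.467, 0.3243, 0.1232]
orientation: [-2.903, -0.369, -0.914]
force: [-7.4, -0.7, -0.4]
opening: 0.0928
gripper_force: 3.0
```

Emit:
apply_moves:
  steps: [0.1, 0, -0.02, 0, 0, 0, 100, 0.1, 0, -0.02, 0, 0, 0, 100]

```text
t: 6.02
tool_pos: [0.469, 0.3246, 0.1249]
orientation: [-2.907, -0.37, -0.907]
force: [-19.8, -2.9, 0.5]
opening: 0.0931
gripper_force: 8.1
```

```bash
python3 - <<'E'
from h import *
Q=orient()
s=plan([(tcp(.02,0.02,gap=.02),Q,.6),(tcp(-.02,0.02,gap=.02),Q,.7),(tcp(-.02,.0,gap=.004),Q,.35)])
plan([(tcp(-.02,.08),Q,.15),(tcp(-.02,.2),Q,.12)],start=s)
E
```

```text
-0.53,0.01,0.06,0,0.03,0,100,-0.53,0.01,0.06,0.01,0.03,0.01,100,0,0.67,0,0,0,0,100,0,0.66,0,0,0,0,100,0.23,0,0.01,0,0,0,100,0.24,0,0.01,0,0,0,100

6 rows end [0.4674 0.2823 0.1114]
0.13,0,-0.03,0,0,0,100,0.13,0,-0.02,0,0,0,100,0.13,0,-0.03,0,0,0,100,0.1,0,-0.02,0,0,0,100,0.09,0,-0.02,0,0,0,100,0.1,0,-0.02,0,0,0,100,0.1,0,-0.02,0,0,0,100

7 rows end [0.4833 0.2864 0.1288]
```

Emit:
apply_moves:
  steps: [-0.63, 0, 0.06, 0, 0.03, 0, 100, -0.53, 0, 0.06, 0, 0.03, 0, 100, 0, 0.67, 0, 0, 0, 0, 100, 0, 0.66, 0, 0, 0, 0, 100, 0.23, 0, 0.01, 0, 0, 0, 100, 0.24, 0, 0.01, 0, 0, 0, 100, 0.13, 0, -0.03, 0, 0, 0, 100, 0.13, 0, -0.02, 0, 0, 0, 100, 0.13, 0, -0.03, 0, 0, 0, 100]

```text
t: 6.77
tool_pos: [0.4751, 0.2855, 0.1207]
orientation: [-2.9, -0.368, -0.922]
force: [-2.6, 0.1, -0.9]
opening: 0.0935
gripper_force: 1.1
```

Emit:
apply_moves:
  steps: [0.1, 0, -0.02, 0, 0, 0, 100, 0.1, 0, -0.02, 0, 0, 0, 100]

```text
t: 6.93
tool_pos: [0.4784, 0.2862, 0.1241]
orientation: [-2.901, -0.368, -0.92]
force: [-9.9, -0.3, 0.3]
opening: 0.0928
gripper_force: 4.4
```

Emit:
apply_moves:
  steps: [0.1, 0, -0.02, 0, 0, 0, 100, 0.1, 0, -0.02, 0, 0, 0, 100]

```text
t: 7.1
tool_pos: [0.48, 0.2864, 0.1257]
orientation: [-2.905, -0.367, -0.911]
force: [-24.7, -0.8, 1.0]
opening: 0.0931
gripper_force: 9.9
```

```bash
python3 - <<'E'
from h import *
Q=orient()
s=plan([(tcp(-.02,0.02,gap=.02),Q,.6),(tcp(.055,0.02,gap=.02),Q,.85),(tcp(.055,.0,gap=.004),Q,.35)])
s=plan([(tcp(.055,.08),Q,.2),(tcp(.055,.25),Q,.2)],start=s)
s=plan([(tcp(.055,a),Q,.35) for a in np.linspace(.34,1.15,10)],start=s)
plan([(tcp(.055,1.22),Q,.15)],start=s)
E
```

```text
-0.55,0.02,0.06,0,0.02,-0.01,100,-0.56,0.01,0.06,0.01,0.01,0,100,0,-0.83,0,0,0,0,100,0,-0.84,0,0,0,0,100,0,-0.83,0,0,0,0,100,0.24,0,0.01,0,0,0,100,0.23,0,0.01,0,0,0,100

7 rows end [0.4485 0.3549 0.1113]
0.2,0,-0.04,0,0,0,100,0.19,0,-0.04,0,0,0,100,0.19,0,-0.03,0,0,0,100,0.18,0,-0.04,0,0,0,100,0.19,0,-0.03,0,0,0,100

5 rows end [0.4681 0.3599 0.1321]
0.3,0,-0.02,0,0,0,100,0.3,0,0.01,0,0,0,100,0.29,0,0.04,0,0,0,100,0.3,0,0.06,0,0,0,100,0.28,0,0.09,0,0,0,100,0.28,0,0.12,0,0,0,100,0.26,0,0.14,0,0,0,100,0.26,0,0.16,0,0,0,100,0.23,0,0.19,0,0,0,100,0.22,0,0.2,0,0,0,100

10 rows end [0.5493 0.3809 0.1546]
0.08,0,0.09,0,0,0,100,0.08,0,0.09,0,0,0,100

2 rows end [0.5561 0.3826 0.1529]
```

Emit:
apply_moves:
  steps: [-0.65, 0, 0.06, 0, 0.02, 0, 100, -0.56, 0, 0.06, 0, 0.02, 0, 100, 0, -0.83, 0, 0, 0, 0, 100, 0, -0.84, 0, 0, 0, 0, 100, 0, -0.83, 0, 0, 0, 0, 100, 0.24, 0, 0.01, 0, 0, 0, 100, 0.23, 0, 0.01, 0, 0, 0, 100, 0.2, 0, -0.04, 0, 0, 0, 100, 0.19, 0, -0.04, 0, 0, 0, 100, 0.19, 0, -0.03, 0, 0, 0, 100]

```text
t: 7.93
tool_pos: [0.4617, 0.358, 0.1261]
orientation: [-2.898, -0.366, -0.928]
force: [-2.5, 0.7, -1.0]
opening: 0.0927
gripper_force: 1.0
```

Emit:
apply_moves:
  steps: [0.18, 0, -0.04, 0, 0, 0, 100, 0.19, 0, -0.03, 0, 0, 0, 100, 0.1, 0, -0.01, 0, 0, 0, 100]

```text
t: 8.18
tool_pos: [0.4718, 0.3609, 0.1368]
orientation: [-2.897, -0.366, -0.93]
force: [-0.2, -1.4, -1.3]
opening: 0.0931
gripper_force: 0.8
```

Emit:
apply_moves:
  steps: [0.25, 0, -0.02, 0, 0, 0, 100, 0.3, 0, 0.01, 0, 0, 0, 100, 0.29, 0, 0.04, 0, 0, 0, 100, 0.3, 0, 0.06, 0, 0, 0, 100, 0.28, 0, 0.09, 0, 0, 0, 100, 0.28, 0, 0.12, 0, 0, 0, 100, 0.26, 0, 0.14, 0, 0, 0, 100]

```text
t: 8.77
tool_pos: [0.5256, 0.3757, 0.1599]
orientation: [-2.897, -0.367, -0.929]
force: [-3.2, 0.8, -1.9]
opening: 0.0931
gripper_force: 1.3
```

Emit:
apply_moves:
  steps: [0.24, 0, 0.16, 0, 0, 0, 100, 0.22, 0, 0.19, 0, 0, 0, 100, 0.18, 0, 0.2, 0, 0, 0, 100]

```text
t: 9.02
tool_pos: [0.5488, 0.3815, 0.157]
orientation: [-2.899, -0.366, -0.926]
force: [-71.2, -12.3, 43.4]
opening: 0.0929
gripper_force: 34.9
```

Emit:
apply_moves:
  steps: [0.07, 0, 0.08, 0, 0, 0, 100, 0.06, 0, 0.08, 0, 0, 0, 100]

```text
t: 9.18
tool_pos: [0.5504, 0.3835, 0.155]
orientation: [-2.902, -0.363, -0.915]
force: [-91.8, -10.3, 51.0]
opening: 0.0925
gripper_force: 44.7
```

```bash
python3 - <<'E'
from h import *
s=robot.read_state(); print(s["tool_pos"],s["force"],tcp(.055,1.22),tcp(.055,1.1))
im=eyes.read_camera("top");cv2.imwrite("pics/top3.png",im[:,:,::-1]);im=eyes.read_camera("scene");cv2.imwrite("pics/scene3.png",im[:,:,::-1])
a=cv2.imread("pics/scene3.png")[150:400,180:430]; b=cv2.imread("pics/top3.png")[130:380,200:450]
cv2.imwrite("pics/both3.png",cv2.resize(np.hstack([a,b]),(800,400),interpolation=cv2.INTER_CUBIC))
E
```

```text
[0.55040104 0.38351097 0.15497697] [-91.7700166  -10.2664155   51.03591483] [0.55600824 0.38261501 0.15291874] [0.54462803 0.3796754  0.15530134]
```

View pics/both3.png

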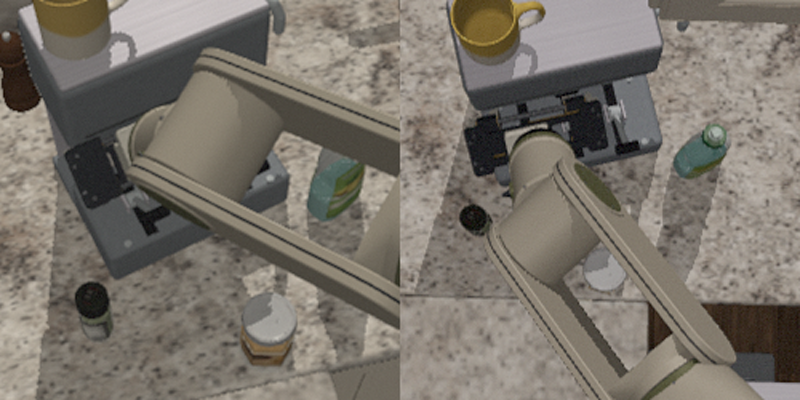

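Emit:
apply_moves:
  steps: [-0.3, 0, -0.1, 0, 0, 0, 100, -0.3, 0, 0, 0, 0, 0, 100]

```text
t: 9.45
tool_pos: [0.5394, 0.3803, 0.1495]
orientation: [-2.894, -0.369, -0.932]
force: [-0.0, 0.6, 1.2]
opening: 0.0929
gripper_force: 0.0
```

Emit:
apply_moves:
  steps: [-0.6, 0, 0, 0, 0, 0, 100, -0.8, 0, 0, 0, 0, 0, 100, -0.8, 0, 0, 0, 0, 0, 100]

```text
t: 9.7
tool_pos: [0.4875, 0.3655, 0.1096]
orientation: [-2.896, -0.367, -0.932]
force: [0.4, -0.1, -0.6]
opening: 0.0929
gripper_force: 0.0
```

```bash
python3 - <<'E'
from h import *
s=robot.read_state(); print(s["t"],s["tool_pos"],s["force"])
for c in ("top","scene"): 
    im=eyes.read_camera(c);cv2.imwrite(f"pics/{c}4.png",im[:,:,::-1])
    print(c,[(np.round(r["xy"],1),round(r["conf"],2)) for r in eyes.place_of(c,"lever_middle_bar")][:2], [ (a,proj(c,U(p,bar(0,a))).round(1)) for a in(1.0,1.1,1.22)])
im=eyes.read_camera("wrist");cv2.imwrite("pics/w4.png",im[:,:,::-1])
a=cv2.imread("pics/scene4.png")[190:390,220:420]; b=cv2.imread("pics/top4.png")[150:300,220:370]
cv2.imwrite("pics/all4.png",np.hstack([cv2.resize(a,(400,400),interpolation=cv2.INTER_CUBIC),cv2.resize(cv2.imread("pics/w4.png"),(400,400))]))
E
```

```text
9.7 [0.48752003 0.36554901 0.10959585] [ 0.39608718 -0.0908348  -0.60574705]
top [(array([302.4, 187.7]), 0.51)] [(1.0, array([305.7, 193.2])), (1.1, array([304.8, 189.3])), (1.22, array([303.7, 184.8]))]
scene [(array([286.1, 226.8]), 0.61)] [(1.0, array([290. , 231.1])), (1.1, array([287.8, 227.8])), (1.22, array([285.2, 224.2]))]
```

View pics/all4.png

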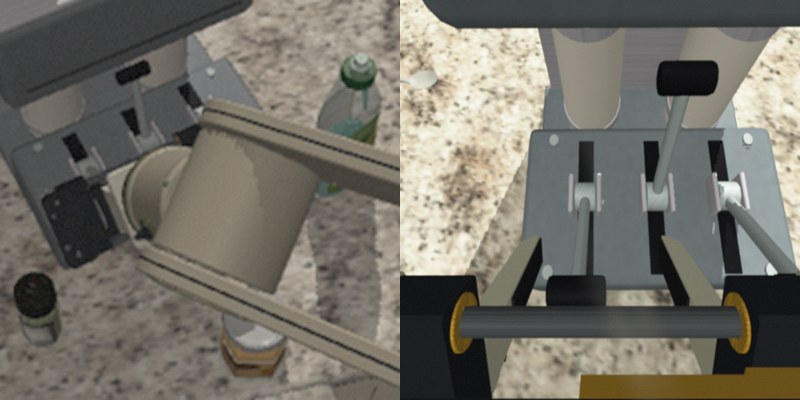

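```bash
python3 - <<'E'
from h import *
from scipy.optimize import minimize_scalar
for y,X in[(.02,[.4670,.3243,.1232]),(.02,[.469,.3246,.1249]),(-.02,[.4784,.2862,.1241]),(-.02,[.48,.2864,.1257]),(.055,[.5504,.3835,.155])]:
    n=orient().apply([1,0,0]); g=lambda a:abs(n@(tcp(y,a)-X))
    r=minimize_scalar(g,bounds=(-.2,1.4),method="bounded"); print(r.x.round(3))
E
```

```text
0.116
0.143
0.134
0.157
1.174
```

```bash
python3 - <<'E'
from h import *
Q=orient()
s=plan([(tcp(.055,0.02,gap=.025),Q,.8),(tcp(.02,0.02,gap=.02),Q,.7),(tcp(.02,.0,gap=.003),Q,.35),(tcp(.02,.08),Q,.2),(tcp(.02,.13),Q,.2)])
s=plan([(tcp(.02,a),Q,.35) for a in np.linspace(.22,1.12,11)],start=s)
E
```

```text
-0.58,0.01,-0.28,0,-0.04,0,100,-0.58,0.01,-0.28,0,-0.03,0,100,-0.58,0.01,-0.28,-0.01,-0.04,0,100,0.08,0.59,0,0,0,0,100,0.09,0.58,0,0,0,0,100,0.25,0,0.01,0,0,0,100,0.25,0,0.01,0,0,0,100,0.18,0,-0.04,0,0,0,100,0.17,0,-0.04,0,0,0,100,0.17,0,-0.04,0,0,0,100

10 rows end [0.4685 0.3239 0.1238]
0.29,0,-0.05,0,0,0,100,0.3,0,-0.03,0,0,0,100,0.3,0,0,0,0,0,100,0.3,0,0.03,0,0,0,100,0.29,0,0.06,0,0,0,100,0.29,0,0.08,0,0,0,100,0.28,0,0.11,0,0,0,100,0.27,0,0.13,0,0,0,100,0.26,0,0.15,0,0,0,100,0.24,0,0.18,0,0,0,100,0.22,0,0.2,0,0,0,100

11 rows end [0.5552 0.3462 0.155 ]
```

Emit:
apply_moves:
  steps: [-0.58, 0, -0.28, 0, 0, 0, 100, -0.58, 0, -0.28, 0, 0, 0, 100, -0.58, 0, -0.28, 0, 0, 0, 100, 0.08, 0.59, 0, 0, 0, 0, 100, 0.09, 0.58, 0, 0, 0, 0, 100, 0.25, 0, 0, 0, 0, 0, 100, 0.25, 0, 0, 0, 0, 0, 100, 0.18, 0, -0.04, 0, 0, 0, 100, 0.17, 0, -0.04, 0, 0, 0, 100, 0.17, 0, -0.04, 0, 0, 0, 100]

```text
t: 10.78
tool_pos: [0.4671, 0.3245, 0.1237]
orientation: [-2.897, -0.367, -0.929]
force: [-4.3, 1.1, -4.3]
opening: 0.0928
gripper_force: 3.0
```

Emit:
apply_moves:
  steps: [0.15, 0, -0.03, 0, 0, 0, 100, 0.15, 0, -0.02, 0, 0, 0, 100]

```text
t: 10.95
tool_pos: [0.4698, 0.3249, 0.126]
orientation: [-2.903, -0.37, -0.918]
force: [-25.4, -2.8, -2.3]
opening: 0.0933
gripper_force: 10.9
```

```bash
python3 - <<'E'
from h import *
Q=orient()
s=plan([(tcp(.02,0.02,gap=.02),Q,.6),(tcp(-.02,0.02,gap=.02),Q,.7),(tcp(-.02,.0,gap=.003),Q,.35),(tcp(-.02,.08),Q,.2),(tcp(-.02,.22),Q,.2)])
E
```

```text
-0.55,0.01,0.06,0.01,-0.01,0.01,100,-0.55,0.01,0.07,0,0,0,100,0,0.67,0,0,0,0,100,-0.01,0.67,0,0,0,0,100,0.25,0,0.01,0,0,0,100,0.26,0,0.01,0,0,0,100,0.18,0,-0.04,0,0,0,100,0.17,0,-0.04,0,0,0,100,0.15,0,-0.03,0,0,0,100,0.16,0,-0.03,0,0,0,100,0.15,0,-0.03,0,0,0,100

11 rows end [0.4847 0.2866 0.1301]
```

Emit:
apply_moves:
  steps: [-0.65, 0, 0.06, 0, 0, 0, 100, -0.55, 0, 0.07, 0, 0, 0, 100, 0, 0.67, 0, 0, 0, 0, 100, 0, 0.67, 0, 0, 0, 0, 100, 0.25, 0, 0, 0, 0, 0, 100, 0.26, 0, 0, 0, 0, 0, 100, 0.18, 0, -0.04, 0, 0, 0, 100, 0.17, 0, -0.04, 0, 0, 0, 100, 0.15, 0, -0.03, 0, 0, 0, 100, 0.16, 0, -0.03, 0, 0, 0, 100]

```text
t: 11.78
tool_pos: [0.4818, 0.2869, 0.1292]
orientation: [-2.898, -0.368, -0.927]
force: [-3.3, -0.2, -0.8]
opening: 0.093
gripper_force: 0.9
```

Emit:
apply_moves:
  steps: [0.15, 0, -0.03, 0, 0, 0, 100, 0.15, 0, -0.02, 0, 0, 0, 100]

```text
t: 11.95
tool_pos: [0.488, 0.2883, 0.1355]
orientation: [-2.898, -0.368, -0.928]
force: [-1.4, -0.4, -1.1]
opening: 0.0935
gripper_force: 0.8
```

```bash
python3 - <<'E'
from h import *
Q=orient()
plan([(tcp(-.02,a),Q,.35) for a in np.linspace(.35,1.1,9)])
E
```

```text
0.23,0.02,0.05,0,-0.08,0,100,0.31,0,0.01,0,0,0,100,0.31,0,0.05,0,0,0,100,0.3,0,0.07,0,0,0,100,0.3,0,0.1,0,0,0,100,0.28,0,0.13,0,0,0,100,0.28,0,0.16,0,0,0,100,0.25,0,0.17,0,0,0,100,0.24,0,0.21,0,0,0,100

9 rows end [0.5634 0.3071 0.1552]
```

Right is free; push it through, with care at the end.

Emit:
apply_moves:
  steps: [0.23, 0, 0.03, 0, 0, 0, 100, 0.31, 0, 0.01, 0, 0, 0, 100, 0.31, 0, 0.05, 0, 0, 0, 100, 0.3, 0, 0.07, 0, 0, 0, 100, 0.3, 0, 0.1, 0, 0, 0, 100, 0.28, 0, 0.13, 0, 0, 0, 100, 0.26, 0, 0.16, 0, 0, 0, 100]

```text
t: 12.53
tool_pos: [0.5455, 0.3026, 0.1571]
orientation: [-2.898, -0.367, -0.929]
force: [-2.1, -0.0, -1.5]
opening: 0.0932
gripper_force: 1.1
```

Emit:
apply_moves:
  steps: [0.2, 0, 0.15, 0, 0, 0, 100]

```text
t: 12.62
tool_pos: [0.5529, 0.3044, 0.1569]
orientation: [-2.898, -0.367, -0.929]
force: [-2.1, 0.4, -0.7]
opening: 0.0931
gripper_force: 1.1
```

Emit:
apply_moves:
  steps: [0.2, 0, 0.18, 0, 0, 0, 100, 0.12, 0, 0.12, 0, 0, 0, 100]

```text
t: 12.78
tool_pos: [0.5647, 0.3074, 0.1546]
orientation: [-2.899, -0.366, -0.927]
force: [-38.1, -9.3, 24.6]
opening: 0.0928
gripper_force: 22.1
```

Emit:
apply_moves:
  steps: [0.1, 0, 0.1, 0, 0, 0, 100]

```text
t: 12.87
tool_pos: [0.5668, 0.3078, 0.1537]
orientation: [-2.902, -0.365, -0.921]
force: [-74.3, -19.6, 49.6]
opening: 0.0928
gripper_force: 42.5
```

Emit:
apply_moves:
  steps: [0.1, 0, 0.08, 0, 0, 0, 100]

```text
t: 12.95
tool_pos: [0.5684, 0.3082, 0.1531]
orientation: [-2.906, -0.364, -0.915]
force: [-104.4, -27.2, 67.8]
opening: 0.093
gripper_force: 57.3
```

Emit:
apply_moves:
  steps: [-0.4, 0, -0.2, 0, 0, 0, 100, -0.4, 0, -0.1, 0, 0, 0, 100, -0.8, 0, 0, 0, 0, 0, 100, -0.8, 0, -0.3, 0, 0, 0, 100, -0.8, 0, -0.3, 0, 0, 0, 100]

```text
t: 13.37
tool_pos: [0.4811, 0.286, 0.12]
orientation: [-2.897, -0.367, -0.93]
force: [-1.0, 0.2, 0.2]
opening: 0.0926
gripper_force: 0.0
```

```bash
python3 - <<'E'
from h import *
s=robot.read_state(); print(s["t"],s["tool_pos"],s["force"])
R=[]
for c in ("top","scene"):
    im=eyes.read_camera(c); u0,v0=proj(c,U(p,bar(0,1.15))).astype(int)-[60,45]; k=400/120
    cr=cv2.resize(im[v0:v0+90,u0:u0+120,::-1],(800,600),interpolation=cv2.INTER_CUBIC) if 0 else cv2.resize(im[v0:v0+90,u0:u0+120,::-1],(400,300),interpolation=cv2.INTER_CUBIC)
    for y in(0,-.07):
        for a,col in((1.1,(0,0,255)),(1.22,(0,255,0))):
            q=(proj(c,U(p,bar(y,a)))-[u0,v0]+.5)*k; cv2.circle(cr,tuple(int(i) for i in q),2,col,-1)
    R.append(cr)
    for n,y in(("lever_middle_bar",0),("lever_right_bar",-.07)): print(c,n,[np.round(r["xy"],1) for r in eyes.place_of(c,n)][:1],[(a,proj(c,U(p,bar(y,a))).round(1)) for a in(1.1,1.22)])
w=eyes.read_camera("wrist")[:,:,::-1]
cv2.imwrite("pics/all5.png",np.hstack([np.vstack(R),cv2.resize(w,(400,600))]))
E
```

```text
13.3667 [0.48111777 0.28598948 0.12002984] [-1.01120392  0.23123147  0.2471661 ]
top lever_middle_bar [array([303.9, 184.3])] [(1.1, array([304.8, 189.3])), (1.22, array([303.7, 184.8]))]
top lever_right_bar [array([332.1, 179.8])] [(1.1, array([333.8, 182.8])), (1.22, array([332.7, 178.4]))]
scene lever_middle_bar [array([289. , 225.9])] [(1.1, array([287.8, 227.8])), (1.22, array([285.2, 224.2]))]
scene lever_right_bar [array([314. , 214.5])] [(1.1, array([318.5, 214.7])), (1.22, array([315.8, 211.3]))]
```

View pics/all5.png

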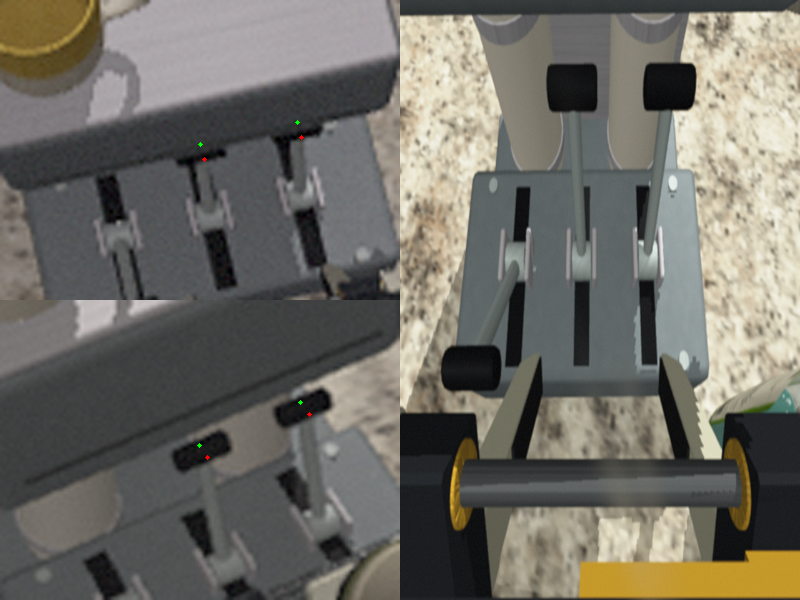

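Both the middle and right bars now stand equally far back under the head's edge, at the modelled 1.15–1.22 rad, so both are at the stop. Only the left lever remains. I should have read the force after each end step: it reached about 127 N on the last one. This time it's one small step at a time.

```bash
python3 - <<'E'
from h import *
Q=orient()
s=plan([(tcp(-.02,0.02,gap=.025),Q,.8),(tcp(.02,0.02,gap=.02),Q,.7),(tcp(.02,.0,gap=.003),Q,.35),(tcp(.02,.08),Q,.2),(tcp(.02,.22),Q,.2)])
plan([(tcp(.02,a),Q,.35) for a in np.linspace(.31,1.03,9)],start=s); print(tcp(.02,1.1))
E
```

```text
-0.64,0.01,-0.03,0,-0.06,0,100,-0.64,0.01,-0.02,0,-0.06,-0.01,100,0.08,-0.67,0,0,0,0,100,0.09,-0.66,0,0,0,0,100,0.25,0,0.01,0,0,0,100,0.25,0,0.01,0,0,0,100,0.18,0,-0.04,0,0,0,100,0.17,0,-0.04,0,0,0,100,0.15,0,-0.03,0,0,0,100,0.16,0,-0.03,0,0,0,100,0.15,0,-0.03,0,0,0,100

11 rows end [0.4746 0.3254 0.13  ]
0.3,0,-0.03,0,0,0,100,0.3,0,0,0,0,0,100,0.3,0,0.03,0,0,0,100,0.29,0,0.06,0,0,0,100,0.29,0,0.08,0,0,0,100,0.28,0,0.11,0,0,0,100,0.27,0,0.13,0,0,0,100,0.26,0,0.15,0,0,0,100,0.24,0,0.18,0,0,0,100

9 rows end [0.5466 0.344  0.1561]
[0.55338152 0.3457877  0.15530134]
```

Emit:
apply_moves:
  steps: [-0.64, 0, -0.03, 0, -0.06, 0, 100, -0.64, 0, -0.02, 0, -0.06, 0, 100, 0.08, -0.67, 0, 0, 0, 0, 100, 0.09, -0.66, 0, 0, 0, 0, 100, 0.25, 0, 0, 0, 0, 0, 100, 0.25, 0, 0, 0, 0, 0, 100, 0.18, 0, -0.04, 0, 0, 0, 100, 0.17, 0, -0.04, 0, 0, 0, 100, 0.15, 0, -0.03, 0, 0, 0, 100, 0.16, 0, -0.03, 0, 0, 0, 100, 0.15, 0, -0.03, 0, 0, 0, 100]

```text
t: 14.63
tool_pos: [0.4728, 0.3245, 0.1287]
orientation: [-2.906, -0.367, -0.91]
force: [-1.5, -1.6, -0.6]
opening: 0.0931
gripper_force: 0.9
```

Emit:
apply_moves:
  steps: [0.3, 0, -0.03, 0, 0, 0, 100, 0.3, 0, 0, 0, 0, 0, 100, 0.3, 0, 0.03, 0, 0, 0, 100, 0.29, 0, 0.06, 0, 0, 0, 100, 0.29, 0, 0.08, 0, 0, 0, 100, 0.28, 0, 0.11, 0, 0, 0, 100, 0.27, 0, 0.13, 0, 0, 0, 100, 0.22, 0, 0.15, 0, 0, 0, 100]

```text
t: 15.3
tool_pos: [0.5361, 0.3417, 0.1546]
orientation: [-2.904, -0.368, -0.911]
force: [-2.7, -0.1, 0.3]
opening: 0.0931
gripper_force: 1.2
```

Emit:
apply_moves:
  steps: [0.22, 0, 0.16, 0, 0, 0, 100, 0.12, 0, 0.1, 0, 0, 0, 100]

```text
t: 15.47
tool_pos: [0.5484, 0.3447, 0.1534]
orientation: [-2.905, -0.368, -0.911]
force: [-2.4, -0.1, 0.7]
opening: 0.0932
gripper_force: 1.0
```

Emit:
apply_moves:
  steps: [0.13, 0, 0.1, 0, 0, 0, 100]

```text
t: 15.55
tool_pos: [0.5522, 0.3456, 0.1526]
orientation: [-2.906, -0.369, -0.909]
force: [-23.0, -7.7, 10.3]
opening: 0.093
gripper_force: 12.8
```

Emit:
apply_moves:
  steps: [0.06, 0, 0.02, 0, 0, 0, 100]

```text
t: 15.63
tool_pos: [0.5528, 0.3457, 0.1522]
orientation: [-2.908, -0.369, -0.905]
force: [-24.3, -7.7, 11.5]
opening: 0.0928
gripper_force: 13.2
```

Emit:
apply_moves:
  steps: [-0.4, 0, -0.1, 0, 0, 0, 100, -0.6, 0, -0.2, 0, 0, 0, 100, -0.8, 0, -0.3, 0, 0, 0, 100, -0.8, 0, -0.4, 0, 0, 0, 100, -0.8, 0, -0.5, 0, 0, 0, 100, -0.6, 0, -0.8, 0, 0, 0, 100, 0, 0, -0.9, 0, 0, 0, 100, 0, 0, -0.9, 0, 0, 0, 100, 0, 0, 0, 0, 0, 0, 100]

```text
t: 16.38
tool_pos: [0.3907, 0.3057, 0.1924]
orientation: [-2.897, -0.368, -0.919]
force: [0.8, 1.7, 1.4]
opening: 0.0931
gripper_force: 0.0
```

```bash
python3 - <<'E'
from h import *
s=robot.read_state(); print(s["t"],s["tool_pos"],s["force"])
R=[]
for c in ("top","scene"):
    im=eyes.read_camera(c); u0,v0=proj(c,U(p,bar(0,1.15))).astype(int)-[60,45]; k=400/120
    cr=cv2.resize(im[v0:v0+90,u0:u0+120,::-1],(400,300),interpolation=cv2.INTER_CUBIC)
    for y in(.07,0,-.07):
        for a,col in((1.1,(0,0,255)),(1.22,(0,255,0))):
            q=(proj(c,U(p,bar(y,a)))-[u0,v0]+.5)*k; cv2.circle(cr,tuple(int(i) for i in q),2,col,-1)
    R.append(cr)
for n in("dish_soap_mid","honey_jar_mid","spice_b_mid","mug_cream_mid"): print(n,[(c,np.round(r["xy"]),round(r["conf"],2)) for c in("top","scene") for r in eyes.place_of(c,n)[:1]])
w=eyes.read_camera("wrist")[:,:,::-1]
cv2.imwrite("pics/all6.png",np.hstack([np.vstack(R),cv2.resize(w,(400,600))]))
E
```

```text
16.3833 [0.39074805 0.30565436 0.19239303] [0.78811888 1.66553631 1.43489397]
dish_soap_mid [('top', array([388., 222.]), 0.62), ('scene', array([393., 246.]), 0.82)]
honey_jar_mid [('scene', array([346., 356.]), 0.8)]
spice_b_mid [('top', array([248., 266.]), 0.52), ('scene', array([240., 345.]), 0.78)]
mug_cream_mid [('top', array([262., 142.]), 0.64), ('scene', array([231., 149.]), 0.68)]
```

View pics/all6.png

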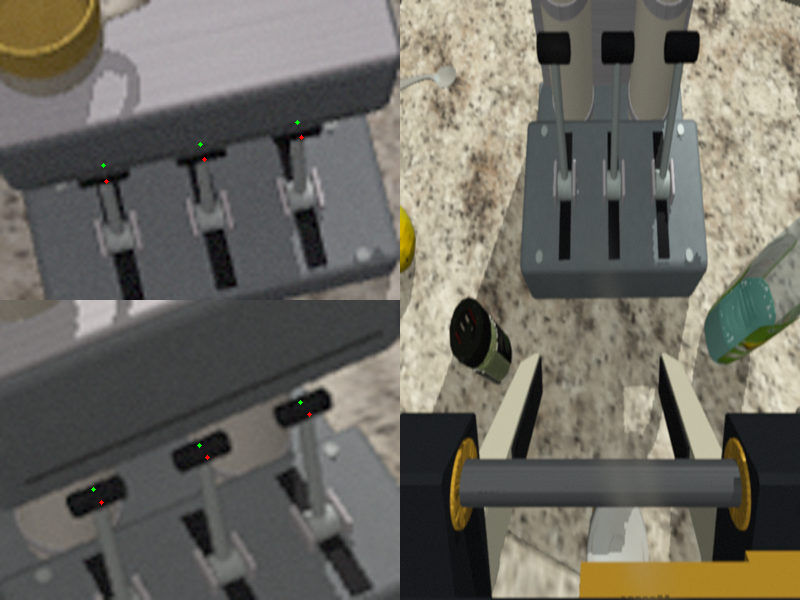

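All three bars line up at the same back position, and the soap, honey jar, spice jar and mug are where they started. The hand is clear, so I'm handing in.

```bash
python3 -c "
from plant import robot
print(robot.close_job())"
```

```text
the job is handed in; nothing more can be done
None
```

All three levers are fully back (order: middle, right, left), nothing around the filter moved, and the job is handed in; but the measured wrist force peaked at about 127 N at the right lever's end stop, over the 120 N limit, so the run may be judged failed.

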